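# Unsnap and lift off the filter cover

### The job

Open the filter box for service: press the snap tab of its white cover inward and, keeping it pressed, lift the cover off the box using little force, as the hook is brittle and how far the tab must go in differs from box to box: too little leaves it caught, too much jams it. Then lay the cover gently, right way up, fully on the rubber mat and let go of it; leave the other things alone.

Things in the scene. Friction and masses are not known exactly. Their poses are not given: they have to be found in the camera images.
- filter_box: Grey painted box, 110 (x) x 130 (y) x 60 mm high, fixed on the bench (moved between runs), two short hose barbs on its rear (+x) face; origin under its centre. The cover stands over a 40 x 84 mm opening in the middle of its 4 mm thick top plate.
- opening (a point): Middle of the box's opening at the level of the box's top, 60 mm above the bench; x points from the tab side to the rear, y along the long side of the cover, z up.
- cover: White plastic cap on the box, about 80 g. Its upper part, 46 (x) x 90 (y) x 30 mm high, stands on the box's top; a skirt reaches 10 mm lower into the opening with 1 mm play all round. Origin: middle of the skirt's lower edge. It cracks if pulled, pushed or jammed against the box with more than 25 N.
- cover_centre (a point): Middle of the cover, 15 mm below its top and 25 mm above the skirt's lower edge; axes as the box's while on it. The flat rear wall opposite the tab lies at x = +23 mm. The cover can be held between tab and rear wall, 50 mm apart with the tab free. A sideways force on the hand while it closes means that it is not centred on the cover.
- tab_face (a point): Middle of the outer face of the snap tab: a ribbed white plate 32 mm wide (y) and 26 mm high in the middle of the cover's front (-x) wall, standing 4 mm proud of it, 27 mm in front of the cover's middle. Its x axis points inward, the way it is pressed. The hook at its foot catches under the strike, with 1 mm of up and down play.
- tab (a joint): How far the tab is pressed inward, m: 0 free, stop at 0.011; it springs back. It takes 3 N to start and 0.4 N more per mm. The hook comes free of the strike at 2 to 7 mm (1 mm more or less with the cover's play), and meets the strike's backstop 2.2 mm farther on (felt as a steep rise of force). Off the box it may be squeezed to its stop.
- strike: Steel strike hidden under the cover, in the front edge of the opening: a lip that holds the tab's hook and a backstop behind the hook. Its slide is set differently on every box, over a range of 5 mm, unseen: find it by feel (press a little, tug slowly and lightly, press more). This origin is the fixed mount, at the box's origin. The hook breaks if pulled or pressed against it with more than 15 N.
- mat: Dark rubber mat, 150 (x) x 170 (y) x 3 mm, fixed on the bench; origin under its centre. Mat and box may change sides between runs.
- mat_top (a point): Middle of the mat's upper face; axes as the mat's, z up.
- cast_part: Bystander: red cast knob, 55 mm wide, 44 mm high; origin under its centre.
- bottle_white: Bystander: white bottle, 55 mm wide, 130 mm high; origin under its centre.
- cup_pink: Bystander: clear cup with pink filling, 66 mm wide, 80 mm high; origin under its centre.
Mind the look-alikes: they are no part of the job. Leave any red look-alike of the cover alone.

How it is judged:
On the way, in this order (a step that is already met when the one before it is completed fails the run):
1. the tab is pressed inward while the cover is still seated (value of joint tab above 0.001 m and z of cover_centre in the frame of opening below 0.019 m), for 0.1 s.
2. the cover is lifted clear of the box with the tab still pressed (value of joint tab above 0.0015 m and z of cover_centre in the frame of opening above 0.035 m), for 0.1 s.
At the end, for the whole second after the job is handed in: The cover lies on the mat right way up (within 0.1 rad of level, its centre 20 to 29 mm above the mat's top), its centre within 55 mm (mat's x) and 65 mm (mat's y) of the mat's middle, at rest, let go, with the tab sprung back (x of cover_centre in the frame of mat_top between -0.055 and 0.055 m and y of cover_centre in the frame of mat_top between -0.065 and 0.065 m and z of cover_centre in the frame of mat_top between 0.02 and 0.029 m and angle between cover_centre's own z axis and vertical below 0.1 rad and linear speed of cover below 0.02 m/s and value of joint tab below 0.0015 m); the robot touches nothing.
It fails at once if the tab's hook is pulled or pressed against the strike with more than 15 N (contact force between cover and strike above 15 N).
It fails at once if the cover is forced against the box with more than 25 N (contact force between cover and filter_box above 25 N).
It fails at once if the cover is put down hard (more than 40 N on the mat) (contact force between cover and mat above 40 N).
It fails at once if a bystander (cast knob, white bottle or cup) is moved by more than 20 mm (distance of any of cast_part, bottle_white, cup_pink from where it was at the start of the episode above 0.02 m).
It also fails if it takes over 72 s, if anything falls off the work surface, if the arm or the gripper's body presses on something with over 40 N, if the wrist force passes 120 N, or if a joint passes its speed limit or range.

### The arm

A 7-joint arm with a two-finger parallel gripper is mounted at the origin on a cart in front of the work surface, level with it; the furniture and walls round the work are solid. World frame = base frame: x ahead of the robot, y to its left, z up, the work surface at z = 0. Lengths are in m, angles in rad, forces in N, time in s.
With the tool pointing down it reaches from about 0.425 to 0.875 m from the base axis. Payload 4.7 kg.
Tool frame: the origin (TCP) lies at the very end of the fingers, on their centre line; the grasp point (between the pads) lies 19 mm behind it; x points along the fingers, z is the direction in which the jaws open and shut, and the axes are right-handed (so a half turn about x gives the same grasp; the last joint's range is limited). The gripper opens to 87 mm and grips with 3 to 60 N. Pads are 19 mm wide; open, the fingers measure 117 mm over their backs; the gripper's body (75 mm by 190 mm) begins 51 mm behind the grasp point.
Start: joints at [1.353, 0.321, -0.07, 1.45, 0.023, 1.371, -0.057], TCP at [0.149, -0.633, 0.223] pointing down, gripper open.
Joint ranges: [-2.86, 2.86], [-0.3, 2.09], [-1.38, 1.24], [0.06, 2.45], [-1.56, 4.7], [0.09, 2.05], [-2.69, 2.69]. Speed limits (rad/s): [2.57, 2.57, 3.14, 3.14, 3.14, 3.14, 3.14].

### API

Orientations are given as a unit quaternion [w, x, y, z].
In Python, from bench import state, eyes, order, spotter gives the robot as it stands.
- The arm moves only by the tool jog_arm, never from a script. Its argument "series" is a list of rows, each an object of numbers: "dx", "dy", "dz": the shift along the tool's x, y, z as a fraction of full scale; "spin": the turn about the tool's x as a fraction of full scale; "grip": the opening, from 0 (shut) to 1 (fully open). A call has 1 to 20 rows; each row is the pose to reach, as a shift and turn from the pose commanded when the call began, along the tool's axes at that moment; what a row does not reach only later rows make up. Full scale, the value 1, is 50 cm for a shift and 60 degrees for a turn. A row lasts 1/12 s, in which the tool goes at most 41.7 mm and 7.16 degrees, less where a joint would pass 70% of its speed; a pose out of reach is approached as far as the arm can. A call with a number of a shift or a turn outside -1 to 1 is refused whole. A call with a gripper value outside its range is refused whole. The fingers move at their own pace and stop on an object; the grip force is fixed at half the most. Time passes only in rows, so rows that repeat a pose let the fingers close. It gives the time, the measured TCP pose, the force and the opening at its end, in the units of the state.
- state(): the state, without advancing time (a new reading comes with each control period).
- eyes.capture(name): name is "side" or "top"; returns a dict with "img" (400x640x3 uint8, red, green, blue), "intrinsics" (3x3 intrinsics, pixels), "cam_to_world" (4x4, takes a point from camera to world coordinates). Camera axes: x right, y down, z forward; pixel columns grow to the right and rows downward; lengths in m; the calibration is good to about 2 mm. A picture is of the moment at which its call begins. There is no depth.
- order.hand_in(): hands the job in, once; it reports no verdict.
Trained networks look in a picture, given as the dict that the camera call returned (one of the last four; its "shot" number tells which), for a name from the list of things; names that differ only in an ending like _2 or _b are one class to them, and where a whole thing is asked for, a point or a joint stands for the part that bears it (a point fixed in the world has none). Each returns a list of dicts, best first, with "confidence" (0 to 1); they miss things now and then, are a little off and sometimes report something else, mostly with a low value. They report only what shows in the picture. A call takes as long as a camera call. They do not tell look-alikes from the thing itself.
- spotter.regions_of(picture, name): "mask" (400x640 bool, what is visible of it) and "extent" ([left, top, width, height] in pixels, round what is visible of it).
- spotter.tip_of(picture, name): "xy" ([column, row] in pixels: a listed point, or the origin of a listed thing).
The state is a dict: "t": time; "joint_positions": joint angles; "joint_vel": joint speeds; "tau": joint torques, N m; "ee_pos": TCP position; "tcp_rot": TCP orientation; "contact_force": force on the tool from outside, world axes, zero at the start; "moment": the same for the moment, N m; "gripper_width": finger opening in m.
Only numpy, scipy, OpenCV 4.12 (cv2) and the standard library are available. Lean on these libraries where they do the work, as an engineer would, in place of code of your own. Each camera call takes 0.05 s, during which the arm holds its last target.

## Working session

There is one attempt and no reset: what is moved stays moved. The work goes in short steps, Python scripts to look and compute and a tool call to move; the robot and the scene stay as the last step left them, time stands still between calls to the robot, and variables do not carry over. Pictures are saved under pics/ and viewed, and the job is handed in when it is done.

Besides the shell and the picture viewer there is one more tool, called after "Emit:" as name([rows], argument=value, ...), one row to a line, values as JSON. jog_arm: Moves the arm, as the interface text tells. Its arguments: {"type":"object","properties":{"series":{"type":"array","items":{"type":"object","properties":{"dx":{"type":"number","minimum":-1,"maximum":1},"dy":{"type":"number","minimum":-1,"maximum":1},"dz":{"type":"number","minimum":-1,"maximum":1},"spin":{"type":"number","minimum":-1,"maximum":1},"grip":{"type":"number"}}}}},"required":["series"]}

```bash
mkdir -p pics; ls
python3 - <<'E'
from bench import state,eyes,spotter
import cv2,numpy as np
s=state();print({k:np.round(v,4) for k,v in s.items()})
for n in("top","side"):
    p=eyes.capture(n);cv2.imwrite(f"pics/{n}0.png",p["img"][:,:,::-1])
    print(n,p["intrinsics"],np.round(p["cam_to_world"],4))
    for k in("filter_box","opening","cover","cover_centre","tab_face","mat","mat_top","cast_part","bottle_white","cup_pink"):
        try:
            t=spotter.tip_of(p,k)
            print(k,[(np.round(a["xy"],1).tolist(),round(a["confidence"],2)) for a in t[:4]])
        except Exception as e: print(k,e)
E
```

```text
pics
{'t': np.float64(0.0), 'joint_positions': array([ 1.3531,  0.3218, -0.0701,  1.4517,  0.0226,  1.3708, -0.0569]), 'joint_vel': array([-0.0016, -0.0001,  0.0013,  0.0002, -0.0001,  0.0003, -0.0009]), 'tau': array([-3.00000e-04, -4.91288e+01, -4.04500e-01, -3.12523e+01,
       -6.40000e-02,  4.37000e-02,  2.00000e-04]), 'ee_pos': array([ 0.1492, -0.6321,  0.2215]), 'tcp_rot': array([ 0.5539,  0.4392,  0.555 , -0.4384]), 'contact_force': array([-0.5274,  0.1634, -0.392 ]), 'moment': array([-0.0083,  0.0264, -0.0223]), 'gripper_width': np.float64(0.0872)}
top [[521.00501987   0.         307.2802843 ]
 [  0.         521.00501987 204.85318627]
 [  0.           0.           1.        ]] [[-0.0125 -0.9949  0.1001  0.4221]
 [-0.9999  0.0123 -0.0031 -0.0048]
 [ 0.0018 -0.1002 -0.995   1.152 ]
 [ 0.      0.      0.      1.    ]]
filter_box [([215.2, 236.8], 0.87)]
opening [([210.9, 237.3], 0.65)]
cover [([215.6, 235.4], 0.87), ([281.8, 207.3], 0.87)]
cover_centre [([284.5, 206.3], 0.64), ([206.9, 236.0], 0.61), ([216.8, 236.0], 0.37)]
tab_face [([210.0, 247.4], 0.61), ([277.8, 219.1], 0.5)
[... 278 characters left out ...]
5357]
 [  0.           0.           1.        ]] [[ 9.899e-01 -5.320e-02  1.314e-01  4.238e-01]
 [-1.418e-01 -3.723e-01  9.172e-01 -7.839e-01]
 [ 1.000e-04 -9.266e-01 -3.761e-01  3.995e-01]
 [ 0.000e+00  0.000e+00  0.000e+00  1.000e+00]]
filter_box [([271.6, 199.8], 0.93), ([240.4, 238.9], 0.28)]
opening [([271.6, 174.5], 0.74)]
cover [([270.9, 179.7], 0.93), ([305.3, 221.6], 0.77)]
cover_centre [([267.3, 170.1], 0.96), ([299.7, 210.7], 0.87)]
tab_face [([256.2, 170.1], 0.51), ([272.7, 197.0], 0.44), ([290.4, 211.6], 0.39)]
mat [([290.5, 269.3], 0.73)]
mat_top [([292.1, 266.6], 0.76), ([269.7, 169.4], 0.57)]
cast_part [([244.8, 238.8], 0.57)]
bottle_white [([268.8, 168.3], 0.63)]
cup_pink []
```

View pics/top0.png

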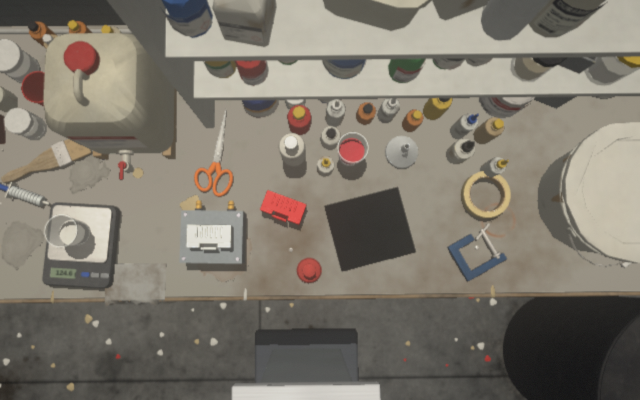

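View pics/side0.png

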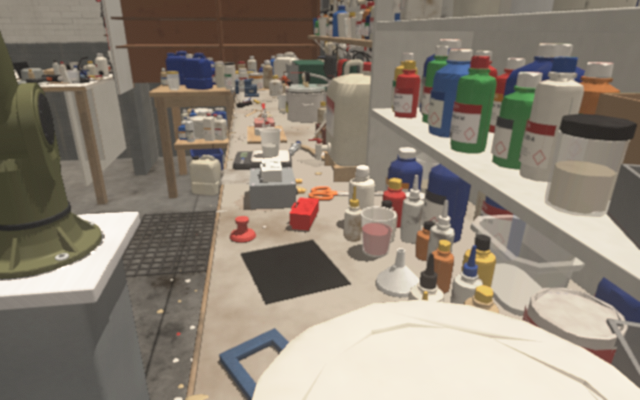

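White cover sits on the grey box at about (209,236) in the top view. The red look-alike is at (284,208) and the mat at (370,228). White and on the box fits the description. Next I'll measure precisely and check a crop.

```bash
cat > h.py <<'E'
import numpy as np,cv2
def proj(p,X):
    T=np.linalg.inv(p["cam_to_world"]);X=np.atleast_2d(X);c=X@T[:3,:3].T+T[:3,3];q=c@p["intrinsics"].T
    return q[:,:2]/q[:,2:]
def back(p,uv,z):
    uv=np.atleast_2d(uv).astype(float);d=np.c_[uv,np.ones(len(uv))]@np.linalg.inv(p["intrinsics"]).T
    M=p["cam_to_world"];d=d@M[:3,:3].T;o=M[:3,3]
    return o+d*((z-o[2])/d[:,2])[:,None]
E
python3 - <<'E'
from h import *
from bench import eyes,spotter
for n in("top","side"):
    p=eyes.capture(n)
    import pickle;pickle.dump(p,open(f"{n}.pkl","wb"))
    for k in("filter_box","cover","mat","tab_face"):
        for r in spotter.regions_of(p,k)[:3]:
            m=r["mask"].astype(np.uint8);print(n,k,round(r["confidence"],2),r["extent"],m.sum())
            if n=="top":
                c=max(cv2.findContours(m,0,1)[0],key=cv2.contourArea)
                z={"filter_box":.06,"cover":.09,"mat":.003,"tab_face":.09}[k]
                W=back(p,c[:,0],z)[:,:2]
                r=cv2.minAreaRect((W*1000).astype(np.float32));print("  rect mm",r)
    if n=="top":
        a=p["img"][190:280,160:330];cv2.imwrite("pics/crop0.png",cv2.resize(a[:,:,::-1],None,fx=4.5,fy=4.5,interpolation=cv2.INTER_CUBIC))
    else:
        a=p["img"][130:260,200:360];cv2.imwrite("pics/crop1.png",cv2.resize(a[:,:,::-1],None,fx=4.5,fy=4.5,interpolation=cv2.INTER_CUBIC))
E
```

```text
top filter_box 0.61 [179.3, 199.2, 63.2, 64.8] 2350
  rect mm ((479.7791442871094, 190.94606018066406), (136.09793090820312, 129.90866088867188), 89.28294372558594)
top cover 0.82 [257.9, 189.2, 51.6, 34.1] 994
  rect mm ((523.6124877929688, 41.98615264892578), (87.21846008300781, 50.93982696533203), 69.907470703125)
top cover 0.8 [187.7, 222.4, 46.9, 26.5] 1055
  rect mm ((466.3284912109375, 191.48828125), (94.74874877929688, 50.419795989990234), 87.31356048583984)
top mat 0.72 [323.2, 187.6, 92.9, 82.5] 5118
  rect mm ((483.3920593261719, -145.84910583496094), (150.68170166015625, 169.69512939453125), 13.483892440795898)
top tab_face 0.6 [273.1, 214.2, 13.1, 10.7] 105
  rect mm ((505.45062255859375, 48.0562744140625), (29.147171020507812, 16.819074630737305), 70.82356262207031)
top tab_face 0.34 [278.1, 130.1, 27.3, 36.7] 759
  rect mm ((646.7903442382812, 22.13080596923828), (53.93729019165039, 69.45259094238281), 89.30935668945312)
side filter_box 0.89 [248.7, 166.4, 56.2, 40.3] 1600
side filter_box 0.31 [232.4, 216.8, 21.7, 22.6] 428
side cover 0.67 [240.6, 237.1, 107.7, 68.0] 4500
side cover 0.61 [257.9, 158.1, 22.4, 24.2] 461
side mat 0.56 [241.6, 242.4, 110.4, 62.9] 4415
side mat 0.33 [361.4, 206.1, 34.2, 51.8] 1398
```

View pics/crop0.png

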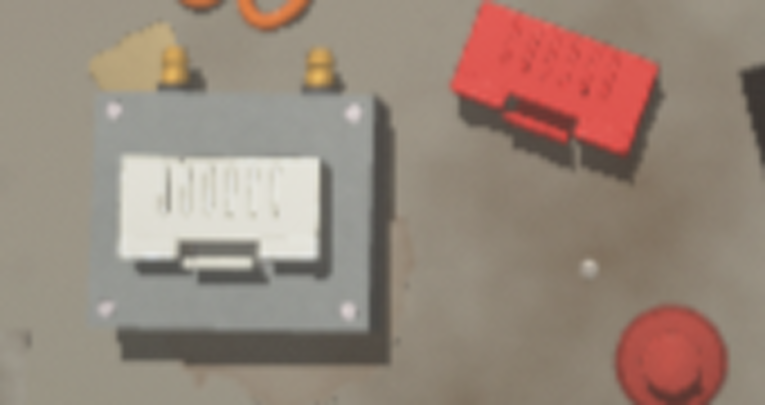

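View pics/crop1.png

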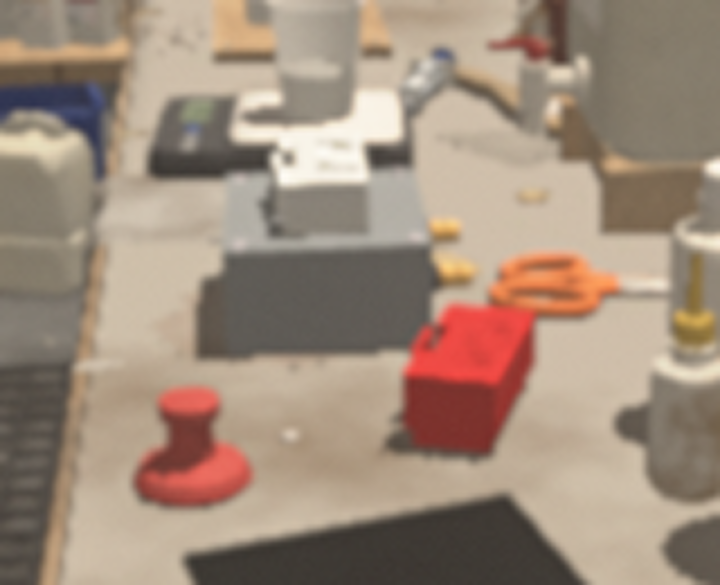

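Run:
```python
from h import *
import pickle
p=pickle.load(open("top.pkl","rb"))
I=p["img"];g=I.min(axis=2).astype(np.float32)
from scipy.optimize import minimize
from scipy.ndimage import gaussian_filter,map_coordinates
gs=gaussian_filter(g,0.7)
def rect(x,y,a,lx,ly,z,n=60):
    t=np.linspace(-.92,.92,n);e=np.ones(n)
    P=np.r_[np.c_[t*lx,e*ly],np.c_[t*lx,-e*ly],np.c_[e*lx,t*ly],np.c_[-e*lx,t*ly]]/2
    c,s=np.cos(a),np.sin(a);P=P@np.array([[c,s],[-s,c]])+[x,y]
    return np.c_[P,np.full(len(P),z)]
def samp(v,lx,ly,z):
    uv=proj(p,rect(*v,lx,ly,z));return map_coordinates(gs,[uv[:,1],uv[:,0]],order=1)
def fit(v0,lx,ly,z,sgn,d=.003,drop=None):
    f=lambda v:-sgn*(samp(v,lx-2*d,ly-2*d,z).mean()-samp(v,lx+2*d,ly+2*d,z).mean())
    best=None
    for dx in(-.006,0,.006):
        for dy in(-.006,0,.006):
            r=minimize(f,np.array(v0)+[dx,dy,0],method="Nelder-Mead",options=dict(initial_simplex=np.array(v0)+[dx,dy,0]+np.array([[0,0,0],[.004,0,0],[0,.004,0],[0,0,.04]]),xatol=1e-5,fatol=1e-3))
            if best is None or r.fun<best.fun:best=r
    return best.x,best.fun
c=fit([.466,.191,0],.046,.090,.090,1);print("cover",np.round(c[0],4),c[1])
b=fit([.468,.191,0],.110,.130,.060,1);print("box+",np.round(b[0],4),b[1])
m=fit([.483,-.146,.235],.150,.170,.003,-1);print("mat",np.round(m[0],4),m[1])
big=cv2.resize(I,None,fx=4,fy=4,interpolation=cv2.INTER_CUBIC)[:,:,::-1].copy()
for v,lx,ly,z in((c[0],.046,.09,.09),(b[0],.11,.13,.06),(m[0],.15,.17,.003)):
    uv=proj(p,rect(*v,lx,ly,z));
    for q in uv:cv2.circle(big,tuple(np.int32((q+.5)*4)),1,(0,0,255) if z>.05 else (0,255,0),-1)
cv2.imwrite("pics/fit0.png",cv2.resize(big[760:1080,640:1280],(800,400)));cv2.imwrite("pics/fit1.png",big[760:1080,680:1000])
# side check
q=pickle.load(open("side.pkl","rb"));bs=cv2.resize(q["img"],None,fx=4,fy=4,interpolation=cv2.INTER_CUBIC)[:,:,::-1].copy()
for v,lx,ly,z in((c[0],.046,.09,.09),(c[0],.11,.13,.06),(m[0],.15,.17,.003)):
    for u in proj(q,rect(*v,lx,ly,z)):cv2.circle(bs,tuple(np.int32((u+.5)*4)),1,(0,0,255),-1)
cv2.imwrite("pics/fit2.png",bs[600:1200,880:1480])
```

```text
cover [ 0.4671  0.1941 -0.005 ] -65.40434265136719
box+ [ 0.4682  0.1943 -0.029 ] -40.069053649902344
mat [ 0.4835 -0.1448  0.2405] -60.48109817504883
```

View pics/fit1.png

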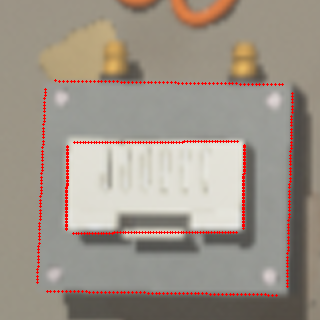

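View pics/fit2.png

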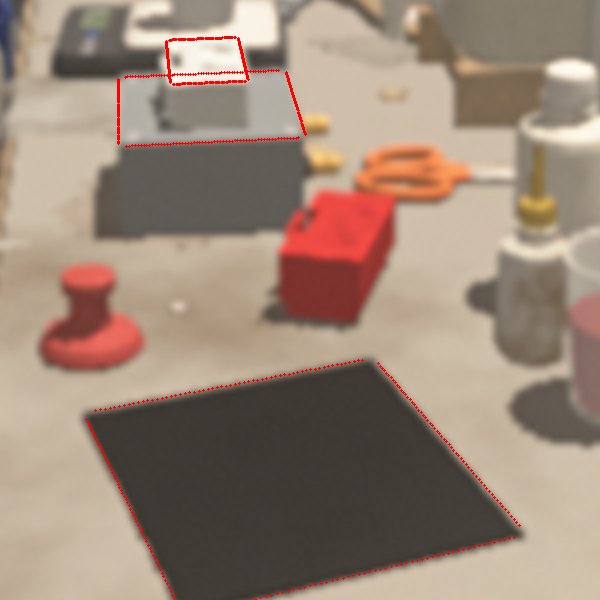

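```bash
cat >> h.py <<'E'
from scipy.spatial.transform import Rotation as R
def rot(s): return R.from_quat(s["tcp_rot"],scalar_first=True).as_matrix()
def need(s,P): return np.round(rot(s).T@(np.array(P)-s["ee_pos"])/0.5,4)
E
python3 - <<'E'
from h import *
from bench import state
s=state();print(np.round(rot(s),4))
z=rot(s)[:,2];print("tool z yaw deg",np.degrees(np.arctan2(z[1],z[0])))
P0=s["ee_pos"]
for P in([.40,-.33,.2215],[.48,-.05,.2215],[.465,.194,.2]):print(P,need(s,P))
E
```

```text
[[-1.000e-04  9.733e-01  2.297e-01]
 [-1.000e-04  2.297e-01 -9.733e-01]
 [-1.000e+00 -1.000e-04  1.000e-04]]
tool z yaw deg -76.72163120648894
[0.4, -0.33, 0.2215] [ 0.0021  0.6271 -0.474 ]
[0.48, -0.05, 0.2215] [ 0.002   0.9114 -0.9823]
[0.465, 0.194, 0.2] [ 0.0449  0.9943 -1.4641]
```

Emit:
jog_arm([
  {"dy": 0.627,"dz": -0.474,"spin": -0.6,"grip": 1},
  {"dy": 0.627,"dz": -0.474,"spin": -0.6,"grip": 1},
  {"dy": 0.627,"dz": -0.474,"spin": -0.6,"grip": 1},
  {"dy": 0.627,"dz": -0.474,"spin": -0.6,"grip": 1},
  {"dy": 0.627,"dz": -0.474,"spin": -0.6,"grip": 1},
  {"dy": 0.627,"dz": -0.474,"spin": -0.6,"grip": 1},
  {"dy": 0.627,"dz": -0.474,"spin": -0.6,"grip": 1},
  {"dy": 0.627,"dz": -0.474,"spin": -0.6,"grip": 1},
  {"dy": 0.627,"dz": -0.474,"spin": -0.6,"grip": 1},
  {"dy": 0.627,"dz": -0.474,"spin": -0.6,"grip": 1},
  {"dy": 0.911,"dz": -0.982,"spin": -1,"grip": 1},
  {"dy": 0.911,"dz": -0.982,"spin": -1,"grip": 1},
  {"dy": 0.911,"dz": -0.982,"spin": -1,"grip": 1},
  {"dy": 0.911,"dz": -0.982,"spin": -1,"grip": 1},
  {"dy": 0.911,"dz": -0.982,"spin": -1,"grip": 1},
  {"dy": 0.911,"dz": -0.982,"spin": -1,"grip": 1},
  {"dy": 0.911,"dz": -0.982,"spin": -1,"grip": 1},
  {"dy": 0.911,"dz": -0.982,"spin": -1,"grip": 1},
  {"dy": 0.911,"dz": -0.982,"spin": -1,"grip": 1},
  {"dy": 0.911,"dz": -0.982,"spin": -1,"grip": 1},
])

```text
invalid input at $.series[0]: expected keys dx, dy, dz, spin, grip
```

Run:
```python
from h import *
from bench import state
s=state();print(s["t"],s["ee_pos"],s["contact_force"],s["joint_positions"]);z=rot(s)[:,2];print("tool z yaw deg",np.degrees(np.arctan2(z[1],z[0])))
for P in([.465,.194,.2],):print(P,need(s,P))
```

```text
1.6 [ 0.14926905 -0.63266576  0.2225874 ] [ 0.12562266  1.13507843 -0.40520653] [ 1.3531254   0.32101502 -0.07008773  1.45047868  0.02263993  1.37078384
 -0.05693451]
tool z yaw deg -76.72163120648894
[0.465, 0.194, 0.2] [ 0.0449  0.9943 -1.4641]
```

Emit:
jog_arm([
  {"dx": 0,"dy": 0.627,"dz": -0.474,"spin": -0.6,"grip": 1},
  {"dx": 0,"dy": 0.627,"dz": -0.474,"spin": -0.6,"grip": 1},
  {"dx": 0,"dy": 0.627,"dz": -0.474,"spin": -0.6,"grip": 1},
  {"dx": 0,"dy": 0.627,"dz": -0.474,"spin": -0.6,"grip": 1},
  {"dx": 0,"dy": 0.627,"dz": -0.474,"spin": -0.6,"grip": 1},
  {"dx": 0,"dy": 0.627,"dz": -0.474,"spin": -0.6,"grip": 1},
  {"dx": 0,"dy": 0.627,"dz": -0.474,"spin": -0.6,"grip": 1},
  {"dx": 0,"dy": 0.627,"dz": -0.474,"spin": -0.6,"grip": 1},
  {"dx": 0,"dy": 0.627,"dz": -0.474,"spin": -0.6,"grip": 1},
  {"dx": 0,"dy": 0.627,"dz": -0.474,"spin": -0.6,"grip": 1},
  {"dx": 0,"dy": 0.911,"dz": -0.982,"spin": -1,"grip": 1},
  {"dx": 0,"dy": 0.911,"dz": -0.982,"spin": -1,"grip": 1},
  {"dx": 0,"dy": 0.911,"dz": -0.982,"spin": -1,"grip": 1},
  {"dx": 0,"dy": 0.911,"dz": -0.982,"spin": -1,"grip": 1},
  {"dx": 0,"dy": 0.911,"dz": -0.982,"spin": -1,"grip": 1},
  {"dx": 0,"dy": 0.911,"dz": -0.982,"spin": -1,"grip": 1},
  {"dx": 0,"dy": 0.911,"dz": -0.982,"spin": -1,"grip": 1},
  {"dx": 0,"dy": 0.911,"dz": -0.982,"spin": -1,"grip": 1},
  {"dx": 0,"dy": 0.911,"dz": -0.982,"spin": -1,"grip": 1},
  {"dx": 0,"dy": 0.911,"dz": -0.982,"spin": -1,"grip": 1},
])

```text
t: 3.27
ee_pos: [0.4797, -0.0507, 0.2226]
tcp_rot: [0.7, 0.102, 0.7, -0.103]
contact_force: [-0.6, -0.4, 0.2]
gripper_width: 0.0868
```

```bash
cat > st.py <<'E'
from h import *
from bench import state
s=state();print(s["t"],s["ee_pos"].round(4),s["contact_force"].round(2),s["joint_positions"].round(3),s["gripper_width"]);z=rot(s)[:,2];print("tool z yaw deg",np.degrees(np.arctan2(z[1],z[0])));print(rot(s).round(3))
import sys
if len(sys.argv)>3:print(need(s,list(map(float,sys.argv[1:4]))))
E
python3 st.py .465 .194 .2
```

```text
3.2667 [ 0.4797 -0.0507  0.2226] [-0.59 -0.41  0.16] [ 0.766 -0.015 -0.702  1.83  -0.009  1.323 -0.225] 0.0868051620069723
tool z yaw deg -16.70752893338979
[[-0.     0.287  0.958]
 [-0.001  0.958 -0.287]
 [-1.    -0.001  0.   ]]
[ 0.0446  0.4604 -0.1689]
```

Emit:
jog_arm([
  {"dx": 0.04,"dy": 0.46,"dz": -0.169,"spin": -0.27,"grip": 1},
  {"dx": 0.04,"dy": 0.46,"dz": -0.169,"spin": -0.27,"grip": 1},
  {"dx": 0.04,"dy": 0.46,"dz": -0.169,"spin": -0.27,"grip": 1},
  {"dx": 0.04,"dy": 0.46,"dz": -0.169,"spin": -0.27,"grip": 1},
  {"dx": 0.04,"dy": 0.46,"dz": -0.169,"spin": -0.27,"grip": 1},
  {"dx": 0.04,"dy": 0.46,"dz": -0.169,"spin": -0.27,"grip": 1},
  {"dx": 0.04,"dy": 0.46,"dz": -0.169,"spin": -0.27,"grip": 1},
  {"dx": 0.04,"dy": 0.46,"dz": -0.169,"spin": -0.27,"grip": 1},
  {"dx": 0.04,"dy": 0.46,"dz": -0.169,"spin": -0.27,"grip": 1},
  {"dx": 0.04,"dy": 0.46,"dz": -0.169,"spin": -0.27,"grip": 1},
])

```text
t: 4.1
ee_pos: [0.4659, 0.1917, 0.2023]
tcp_rot: [0.707, 0.004, 0.707, -0.005]
contact_force: [-0.4, -0.3, -0.1]
gripper_width: 0.0872
```

```bash
python3 st.py .465 .194 .066
```

```text
4.1 [0.4659 0.1917 0.2023] [-0.4  -0.27 -0.11] [ 0.488  0.085 -0.965  1.807  0.074  1.287 -0.509] 0.0872159147121872
tool z yaw deg -0.7712956231019082
[[-0.     0.013  1.   ]
 [-0.001  1.    -0.013]
 [-1.    -0.001 -0.   ]]
[ 0.2726  0.0049 -0.0018]
```

Emit:
jog_arm([
  {"dx": 0.05,"dy": 0.004,"dz": -0.002,"spin": 0,"grip": 1},
  {"dx": 0.1,"dy": 0.004,"dz": -0.002,"spin": 0,"grip": 1},
  {"dx": 0.15,"dy": 0.004,"dz": -0.002,"spin": 0,"grip": 1},
  {"dx": 0.19,"dy": 0.004,"dz": -0.002,"spin": 0,"grip": 1},
  {"dx": 0.22,"dy": 0.004,"dz": -0.002,"spin": 0,"grip": 1},
  {"dx": 0.24,"dy": 0.004,"dz": -0.002,"spin": 0,"grip": 1},
  {"dx": 0.255,"dy": 0.004,"dz": -0.002,"spin": 0,"grip": 1},
  {"dx": 0.264,"dy": 0.004,"dz": -0.002,"spin": 0,"grip": 1},
  {"dx": 0.268,"dy": 0.004,"dz": -0.002,"spin": 0,"grip": 0.8},
  {"dx": 0.268,"dy": 0.004,"dz": -0.002,"spin": 0,"grip": 0.7},
  {"dx": 0.268,"dy": 0.004,"dz": -0.002,"spin": 0,"grip": 0.67},
  {"dx": 0.268,"dy": 0.004,"dz": -0.002,"spin": 0,"grip": 0.67},
])

```text
t: 5.1
ee_pos: [0.4647, 0.1967, 0.0692]
tcp_rot: [0.708, 0.003, 0.707, -0.003]
contact_force: [0.6, -0.5, -0.7]
gripper_width: 0.0676
```

Run:
```python
from h import *
from bench import state,eyes
for n in("side","top"):
    p=eyes.capture(n);s=state();print(s["ee_pos"].round(4),s["contact_force"].round(2),s["gripper_width"])
    a=p["img"][110:250,200:340] if n=="side" else p["img"][180:280,150:270]
    cv2.imwrite(f"pics/a_{n}.png",cv2.resize(a[:,:,::-1],None,fx=4,fy=4,interpolation=cv2.INTER_CUBIC))
```

```text
[0.4646 0.1967 0.0692] [ 0.12 -0.08  0.15] 0.06437400666108611
[0.4645 0.1966 0.0691] [ 0.44 -0.05 -0.4 ] 0.062038330183644706
```

View pics/a_side.png

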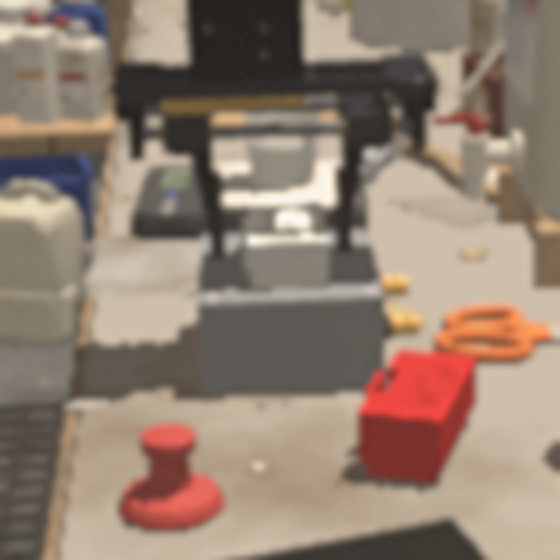

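View pics/a_top.png

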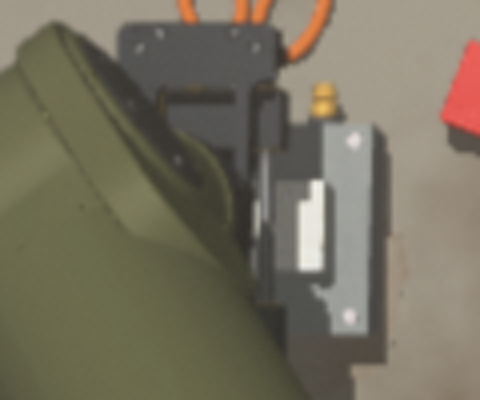

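Fingers straddle the cover, which sits about midway between them (side crop 210–350, cover 245–330). I'll close to contact next.

Emit:
jog_arm([
  {"dx": 0.002,"dy": -0.003,"dz": 0,"spin": 0,"grip": 0.62},
  {"dx": 0.004,"dy": -0.005,"dz": 0,"spin": 0,"grip": 0.6},
  {"dx": 0.004,"dy": -0.005,"dz": 0,"spin": 0,"grip": 0.59},
  {"dx": 0.004,"dy": -0.005,"dz": 0,"spin": 0,"grip": 0.58},
  {"dx": 0.004,"dy": -0.005,"dz": 0,"spin": 0,"grip": 0.58},
  {"dx": 0.004,"dy": -0.005,"dz": 0,"spin": 0,"grip": 0.58},
])

```text
t: 5.7
ee_pos: [0.4648, 0.1936, 0.0667]
tcp_rot: [0.708, 0.003, 0.707, -0.003]
contact_force: [3.2, -1.7, 0.6]
gripper_width: 0.0509
```

Emit:
jog_arm([
  {"dx": 0,"dy": 0,"dz": 0,"spin": 0,"grip": 0.58},
  {"dx": 0,"dy": 0,"dz": 0,"spin": 0,"grip": 0.58},
])

```text
t: 5.87
ee_pos: [0.4649, 0.1936, 0.0668]
tcp_rot: [0.708, 0.003, 0.707, -0.003]
contact_force: [2.3, -1.4, 0.6]
gripper_width: 0.0507
```

Emit:
jog_arm([
  {"dx": 0,"dy": 0,"dz": 0.001,"spin": 0,"grip": 0.58},
  {"dx": 0,"dy": 0,"dz": 0.002,"spin": 0,"grip": 0.58},
  {"dx": 0,"dy": 0,"dz": 0.002,"spin": 0,"grip": 0.58},
])

```text
t: 6.12
ee_pos: [0.465, 0.1939, 0.0664]
tcp_rot: [0.707, 0.003, 0.707, -0.003]
contact_force: [2.1, -1.2, 0.7]
gripper_width: 0.0505
```

Emit:
jog_arm([
  {"dx": 0,"dy": 0,"dz": 0.001,"spin": 0,"grip": 0.58},
  {"dx": 0,"dy": 0,"dz": 0.001,"spin": 0,"grip": 0.58},
])

```text
t: 6.28
ee_pos: [0.4651, 0.1941, 0.0663]
tcp_rot: [0.707, 0.003, 0.707, -0.003]
contact_force: [1.1, -0.6, 1.0]
gripper_width: 0.0504
```

Emit:
jog_arm([
  {"dx": 0,"dy": 0,"dz": 0.001,"spin": 0,"grip": 0.58},
  {"dx": 0,"dy": 0,"dz": 0.002,"spin": 0,"grip": 0.58},
  {"dx": 0,"dy": 0,"dz": 0.002,"spin": 0,"grip": 0.58},
  {"dx": 0,"dy": 0,"dz": 0.002,"spin": 0,"grip": 0.58},
])

```text
t: 6.62
ee_pos: [0.466, 0.1942, 0.0663]
tcp_rot: [0.707, 0.003, 0.707, -0.003]
contact_force: [-0.2, 0.4, -0.8]
gripper_width: 0.0507
```

Emit:
jog_arm([
  {"dx": 0,"dy": 0,"dz": 0,"spin": 0,"grip": 0.57},
  {"dx": 0,"dy": 0,"dz": 0,"spin": 0,"grip": 0.57},
])

```text
t: 6.78
ee_pos: [0.4664, 0.194, 0.0664]
tcp_rot: [0.707, 0.003, 0.707, -0.003]
contact_force: [0.3, -1.0, -0.4]
gripper_width: 0.0498
```

Emit:
jog_arm([
  {"dx": 0,"dy": 0,"dz": 0.001,"spin": 0,"grip": 0.56},
  {"dx": 0,"dy": 0,"dz": 0.002,"spin": 0,"grip": 0.55},
  {"dx": 0,"dy": 0,"dz": 0.002,"spin": 0,"grip": 0.55},
  {"dx": 0,"dy": 0,"dz": 0.002,"spin": 0,"grip": 0.55},
  {"dx": 0,"dy": 0,"dz": 0.002,"spin": 0,"grip": 0.55},
])

```text
t: 7.2
ee_pos: [0.4675, 0.1939, 0.0665]
tcp_rot: [0.707, 0.003, 0.707, -0.003]
contact_force: [-0.5, 0.7, -1.2]
gripper_width: 0.0478
```

```bash
python3 st.py
```

```text
7.2 [0.4675 0.1939 0.0665] [-0.5   0.75 -1.17] [ 0.395  0.274 -0.93   1.956  0.255  1.034 -0.658] 0.04779911294589543
tool z yaw deg -0.5181799156271945
[[-0.     0.009  1.   ]
 [-0.     1.    -0.009]
 [-1.    -0.    -0.   ]]
```

Emit:
jog_arm([
  {"dx": -0.001,"dy": 0,"dz": 0,"spin": 0,"grip": 0.55},
  {"dx": -0.002,"dy": 0,"dz": 0,"spin": 0,"grip": 0.55},
  {"dx": -0.003,"dy": 0,"dz": 0,"spin": 0,"grip": 0.55},
  {"dx": -0.004,"dy": 0,"dz": 0,"spin": 0,"grip": 0.55},
  {"dx": -0.004,"dy": 0,"dz": 0,"spin": 0,"grip": 0.55},
])

```text
t: 7.62
ee_pos: [0.467, 0.194, 0.0682]
tcp_rot: [0.707, 0.003, 0.707, -0.003]
contact_force: [0.5, 1.3, -4.6]
gripper_width: 0.0479
```

Emit:
jog_arm([
  {"dx": 0,"dy": 0,"dz": 0,"spin": 0,"grip": 0.55},
])

```text
t: 7.7
ee_pos: [0.4671, 0.194, 0.0682]
tcp_rot: [0.707, 0.003, 0.707, -0.003]
contact_force: [0.1, 1.0, -5.3]
gripper_width: 0.0479
```

Caught at about 2.2 mm (Fz −5 N). I'll lower, press more and tug again.

Emit:
jog_arm([
  {"dx": 0.002,"dy": 0,"dz": 0,"spin": 0,"grip": 0.55},
  {"dx": 0.005,"dy": 0,"dz": 0,"spin": 0,"grip": 0.55},
  {"dx": 0.005,"dy": 0,"dz": 0.001,"spin": 0,"grip": 0.545},
  {"dx": 0.005,"dy": 0,"dz": 0.001,"spin": 0,"grip": 0.538},
  {"dx": 0.005,"dy": 0,"dz": 0.001,"spin": 0,"grip": 0.538},
  {"dx": 0.005,"dy": 0,"dz": 0.001,"spin": 0,"grip": 0.538},
])

```text
t: 8.2
ee_pos: [0.4685, 0.1939, 0.0663]
tcp_rot: [0.707, 0.003, 0.707, -0.003]
contact_force: [0.1, -0.2, 0.2]
gripper_width: 0.0471
```

Emit:
jog_arm([
  {"dx": -0.001,"dy": 0,"dz": 0,"spin": 0,"grip": 0.538},
  {"dx": -0.002,"dy": 0,"dz": 0,"spin": 0,"grip": 0.538},
  {"dx": -0.003,"dy": 0,"dz": 0,"spin": 0,"grip": 0.538},
  {"dx": -0.004,"dy": 0,"dz": 0,"spin": 0,"grip": 0.538},
  {"dx": -0.004,"dy": 0,"dz": 0,"spin": 0,"grip": 0.538},
])

```text
t: 8.62
ee_pos: [0.4678, 0.194, 0.0677]
tcp_rot: [0.707, 0.003, 0.707, -0.003]
contact_force: [0.2, 0.2, -3.7]
gripper_width: 0.047
```

Emit:
jog_arm([
  {"dx": 0.002,"dy": 0,"dz": 0,"spin": 0,"grip": 0.538},
  {"dx": 0.004,"dy": 0,"dz": 0,"spin": 0,"grip": 0.538},
  {"dx": 0.004,"dy": 0,"dz": 0.001,"spin": 0,"grip": 0.532},
  {"dx": 0.004,"dy": 0,"dz": 0.001,"spin": 0,"grip": 0.527},
  {"dx": 0.004,"dy": 0,"dz": 0.001,"spin": 0,"grip": 0.527},
  {"dx": 0.004,"dy": 0,"dz": 0.001,"spin": 0,"grip": 0.527},
])

```text
t: 9.12
ee_pos: [0.4688, 0.194, 0.0662]
tcp_rot: [0.707, 0.003, 0.707, -0.003]
contact_force: [-0.8, -0.3, 0.8]
gripper_width: 0.0457
```

Emit:
jog_arm([
  {"dx": -0.001,"dy": 0,"dz": 0,"spin": 0,"grip": 0.527},
  {"dx": -0.002,"dy": 0,"dz": 0,"spin": 0,"grip": 0.527},
  {"dx": -0.003,"dy": 0,"dz": 0,"spin": 0,"grip": 0.527},
  {"dx": -0.004,"dy": 0,"dz": 0,"spin": 0,"grip": 0.527},
  {"dx": -0.005,"dy": 0,"dz": 0,"spin": 0,"grip": 0.527},
  {"dx": -0.005,"dy": 0,"dz": 0,"spin": 0,"grip": 0.527},
])

```text
t: 9.62
ee_pos: [0.4686, 0.1939, 0.0686]
tcp_rot: [0.707, 0.003, 0.707, -0.003]
contact_force: [0.3, -0.2, -0.9]
gripper_width: 0.0458
```

Force is down to −0.9 N at 2.4 mm up, so it looks free. I'll lift on gently.

Emit:
jog_arm([
  {"dx": -0.001,"dy": 0,"dz": 0,"spin": 0,"grip": 0.527},
  {"dx": -0.002,"dy": 0,"dz": 0,"spin": 0,"grip": 0.527},
  {"dx": -0.003,"dy": 0,"dz": 0,"spin": 0,"grip": 0.527},
  {"dx": -0.004,"dy": 0,"dz": 0,"spin": 0,"grip": 0.527},
  {"dx": -0.004,"dy": 0,"dz": 0,"spin": 0,"grip": 0.527},
])

```text
t: 10.03
ee_pos: [0.4686, 0.194, 0.0706]
tcp_rot: [0.707, 0.003, 0.707, -0.003]
contact_force: [-0.2, -0.4, -0.4]
gripper_width: 0.0458
```

Emit:
jog_arm([
  {"dx": -0.001,"dy": 0,"dz": 0,"spin": 0,"grip": 0.527},
  {"dx": -0.002,"dy": 0,"dz": 0,"spin": 0,"grip": 0.527},
  {"dx": -0.003,"dy": 0,"dz": 0,"spin": 0,"grip": 0.527},
  {"dx": -0.004,"dy": 0,"dz": 0,"spin": 0,"grip": 0.527},
  {"dx": -0.004,"dy": 0,"dz": 0,"spin": 0,"grip": 0.527},
])

```text
t: 10.45
ee_pos: [0.4686, 0.194, 0.0726]
tcp_rot: [0.707, 0.003, 0.707, -0.003]
contact_force: [-0.1, 0.6, -1.3]
gripper_width: 0.0461
```

Run:
```python
from h import *
from bench import state,eyes
p=eyes.capture("side");s=state();print(s["t"],s["ee_pos"].round(4),s["contact_force"].round(2),s["gripper_width"])
a=p["img"][130:220,220:320]
cv2.imwrite("pics/b_side.png",cv2.resize(a[:,:,::-1],None,fx=6,fy=6,interpolation=cv2.INTER_CUBIC))
```

```text
10.5 [0.4686 0.1939 0.0726] [ 0.56 -0.37 -0.67] 0.04581604831981976
```

View pics/b_side.png

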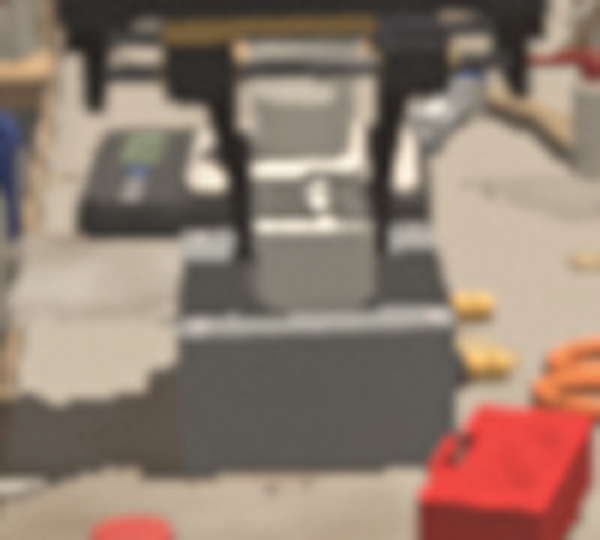

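Emit:
jog_arm([
  {"dx": -0.002,"dy": 0,"dz": 0,"spin": 0,"grip": 0.527},
  {"dx": -0.005,"dy": 0,"dz": 0,"spin": 0,"grip": 0.527},
  {"dx": -0.01,"dy": 0,"dz": 0,"spin": 0,"grip": 0.527},
  {"dx": -0.015,"dy": 0,"dz": 0,"spin": 0,"grip": 0.527},
  {"dx": -0.02,"dy": 0,"dz": 0,"spin": 0,"grip": 0.527},
  {"dx": -0.025,"dy": 0,"dz": 0,"spin": 0,"grip": 0.527},
  {"dx": -0.03,"dy": 0,"dz": 0,"spin": 0,"grip": 0.527},
  {"dx": -0.035,"dy": 0,"dz": 0,"spin": 0,"grip": 0.527},
  {"dx": -0.04,"dy": 0,"dz": 0,"spin": 0,"grip": 0.527},
  {"dx": -0.045,"dy": 0,"dz": 0,"spin": 0,"grip": 0.527},
  {"dx": -0.05,"dy": 0,"dz": 0,"spin": 0,"grip": 0.527},
  {"dx": -0.055,"dy": 0,"dz": 0,"spin": 0,"grip": 0.527},
  {"dx": -0.06,"dy": 0,"dz": 0,"spin": 0,"grip": 0.527},
  {"dx": -0.06,"dy": 0,"dz": 0,"spin": 0,"grip": 0.527},
  {"dx": -0.06,"dy": 0,"dz": 0,"spin": 0,"grip": 0.527},
])

```text
t: 11.75
ee_pos: [0.4686, 0.1939, 0.1026]
tcp_rot: [0.707, 0.003, 0.707, -0.003]
contact_force: [0.1, 0.1, -1.7]
gripper_width: 0.0461
```

Run:
```python
from h import *
from bench import state,eyes
p=eyes.capture("side");s=state();print(s["t"],s["ee_pos"].round(4),s["contact_force"].round(2),s["gripper_width"])
a=p["img"][110:220,220:320]
cv2.imwrite("pics/c_side.png",cv2.resize(a[:,:,::-1],None,fx=5,fy=5,interpolation=cv2.INTER_CUBIC))
```

```text
11.8 [0.4686 0.1938 0.1025] [-0.26  0.57  0.19] 0.045811938491751004
```

View pics/c_side.png

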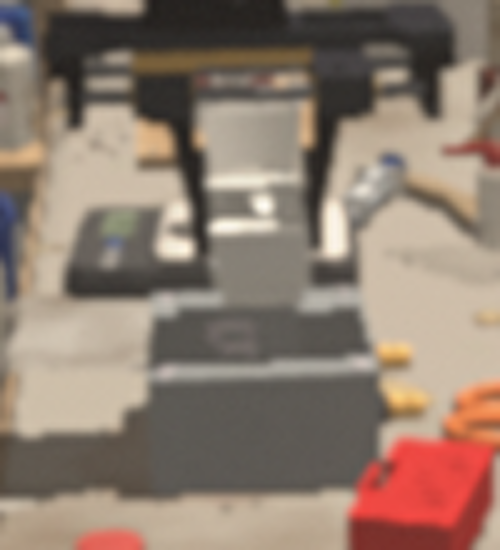

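Cover is off and level, with the opening visible at (235,335) in the crop. Carrying it to the mat with a slightly firmer squeeze.

Emit:
jog_arm([
  {"dx": -0.02,"dy": 0,"dz": 0,"spin": 0,"grip": 0.51},
  {"dx": -0.04,"dy": 0,"dz": 0,"spin": 0,"grip": 0.5},
  {"dx": -0.07,"dy": 0,"dz": 0,"spin": 0,"grip": 0.49},
  {"dx": -0.1,"dy": -0.01,"dz": 0,"spin": 0,"grip": 0.49},
  {"dx": -0.13,"dy": -0.03,"dz": 0,"spin": 0,"grip": 0.49},
  {"dx": -0.155,"dy": -0.06,"dz": 0.005,"spin": 0,"grip": 0.49},
  {"dx": -0.16,"dy": -0.1,"dz": 0.01,"spin": 0,"grip": 0.49},
  {"dx": -0.16,"dy": -0.15,"dz": 0.015,"spin": 0,"grip": 0.49},
  {"dx": -0.16,"dy": -0.2,"dz": 0.02,"spin": 0,"grip": 0.49},
  {"dx": -0.16,"dy": -0.25,"dz": 0.025,"spin": 0,"grip": 0.49},
  {"dx": -0.16,"dy": -0.3,"dz": 0.03,"spin": 0,"grip": 0.49},
  {"dx": -0.16,"dy": -0.35,"dz": 0.03,"spin": 0,"grip": 0.49},
  {"dx": -0.16,"dy": -0.4,"dz": 0.03,"spin": 0,"grip": 0.49},
  {"dx": -0.16,"dy": -0.45,"dz": 0.03,"spin": 0,"grip": 0.49},
  {"dx": -0.16,"dy": -0.5,"dz": 0.03,"spin": 0,"grip": 0.49},
  {"dx": -0.16,"dy": -0.55,"dz": 0.03,"spin": 0,"grip": 0.49},
  {"dx": -0.16,"dy": -0.6,"dz": 0.03,"spin": 0,"grip": 0.49},
  {"dx": -0.16,"dy": -0.64,"dz": 0.03,"spin": 0,"grip": 0.49},
  {"dx": -0.16,"dy": -0.665,"dz": 0.03,"spin": 0,"grip": 0.49},
  {"dx": -0.16,"dy": -0.677,"dz": 0.03,"spin": 0,"grip": 0.49},
])

```text
t: 13.47
ee_pos: [0.4805, -0.1467, 0.1833]
tcp_rot: [0.707, 0.004, 0.707, -0.004]
contact_force: [0.4, -0.3, -0.1]
gripper_width: 0.043
```

```bash
python3 st.py .4835 -.1448 .024;python3 - <<'E'
from h import *
from bench import state,eyes
for n in("side","top"):
    p=eyes.capture(n);cv2.imwrite(f"pics/d_{n}.png",p["img"][:,:,::-1])
E
```

```text
13.4667 [ 0.4805 -0.1467  0.1833] [ 0.39 -0.29 -0.06] [ 0.885  0.065 -0.66   1.844  0.043  1.245  0.2  ] 0.04300403136834843
tool z yaw deg -0.6682548590683964
[[ 0.001  0.012  1.   ]
 [-0.     1.    -0.012]
 [-1.    -0.     0.001]]
[0.3185 0.0039 0.0057]
```

View pics/d_side.png

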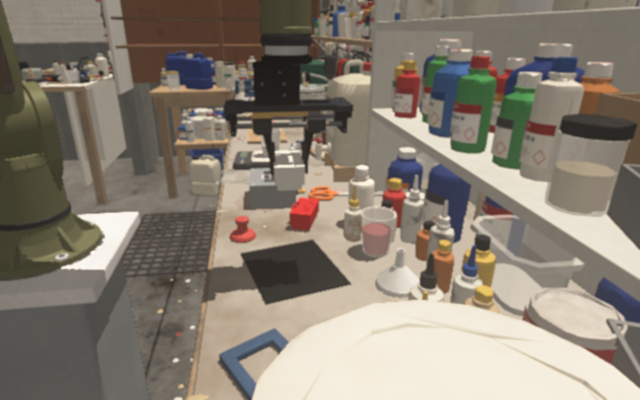

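View pics/d_top.png

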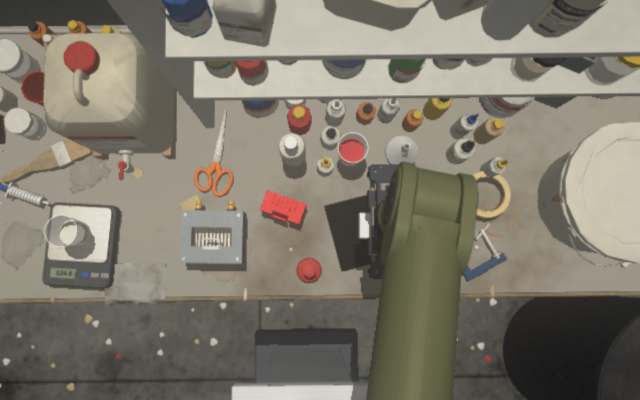

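The box shows open at (213,240), and the cover is held level above the mat. Lowering now.

Emit:
jog_arm([
  {"dx": 0.02,"dy": 0.003,"dz": 0.003,"spin": 0,"grip": 0.49},
  {"dx": 0.05,"dy": 0.003,"dz": 0.003,"spin": 0,"grip": 0.49},
  {"dx": 0.08,"dy": 0.003,"dz": 0.003,"spin": 0,"grip": 0.49},
  {"dx": 0.11,"dy": 0.003,"dz": 0.003,"spin": 0,"grip": 0.49},
  {"dx": 0.14,"dy": 0.003,"dz": 0.003,"spin": 0,"grip": 0.49},
  {"dx": 0.17,"dy": 0.003,"dz": 0.003,"spin": 0,"grip": 0.49},
  {"dx": 0.2,"dy": 0.003,"dz": 0.003,"spin": 0,"grip": 0.49},
  {"dx": 0.23,"dy": 0.003,"dz": 0.003,"spin": 0,"grip": 0.49},
  {"dx": 0.255,"dy": 0.003,"dz": 0.003,"spin": 0,"grip": 0.49},
  {"dx": 0.275,"dy": 0.003,"dz": 0.003,"spin": 0,"grip": 0.49},
  {"dx": 0.29,"dy": 0.003,"dz": 0.003,"spin": 0,"grip": 0.49},
  {"dx": 0.3,"dy": 0.003,"dz": 0.003,"spin": 0,"grip": 0.49},
  {"dx": 0.306,"dy": 0.003,"dz": 0.003,"spin": 0,"grip": 0.49},
  {"dx": 0.31,"dy": 0.003,"dz": 0.003,"spin": 0,"grip": 0.49},
  {"dx": 0.312,"dy": 0.003,"dz": 0.003,"spin": 0,"grip": 0.49},
  {"dx": 0.312,"dy": 0.003,"dz": 0.003,"spin": 0,"grip": 0.49},
])

```text
t: 14.9
ee_pos: [0.4823, -0.1434, 0.0268]
tcp_rot: [0.707, 0.003, 0.707, -0.003]
contact_force: [-0.1, 0.8, -1.0]
gripper_width: 0.0425
```

Emit:
jog_arm([
  {"dx": 0.002,"dy": 0,"dz": 0,"spin": 0,"grip": 0.49},
  {"dx": 0.004,"dy": 0,"dz": 0,"spin": 0,"grip": 0.49},
  {"dx": 0.006,"dy": 0,"dz": 0,"spin": 0,"grip": 0.49},
  {"dx": 0.007,"dy": 0,"dz": 0,"spin": 0,"grip": 0.49},
  {"dx": 0.007,"dy": 0,"dz": 0,"spin": 0,"grip": 0.49},
])

```text
t: 15.32
ee_pos: [0.4819, -0.1433, 0.0229]
tcp_rot: [0.707, 0.003, 0.707, -0.003]
contact_force: [0.0, -0.4, -0.5]
gripper_width: 0.0429
```

Emit:
jog_arm([
  {"dx": 0.001,"dy": 0,"dz": 0,"spin": 0,"grip": 0.49},
  {"dx": 0.002,"dy": 0,"dz": 0,"spin": 0,"grip": 0.49},
  {"dx": 0.003,"dy": 0,"dz": 0,"spin": 0,"grip": 0.49},
  {"dx": 0.003,"dy": 0,"dz": 0,"spin": 0,"grip": 0.49},
])

```text
t: 15.65
ee_pos: [0.4819, -0.1432, 0.0214]
tcp_rot: [0.707, 0.003, 0.707, -0.003]
contact_force: [0.7, 0.2, -0.9]
gripper_width: 0.0427
```

Emit:
jog_arm([
  {"dx": 0.001,"dy": 0,"dz": 0,"spin": 0,"grip": 0.49},
  {"dx": 0.002,"dy": 0,"dz": 0,"spin": 0,"grip": 0.49},
  {"dx": 0.003,"dy": 0,"dz": 0,"spin": 0,"grip": 0.49},
  {"dx": 0.003,"dy": 0,"dz": 0,"spin": 0,"grip": 0.49},
])

```text
t: 15.98
ee_pos: [0.4819, -0.1432, 0.0199]
tcp_rot: [0.707, 0.003, 0.707, -0.003]
contact_force: [0.5, -0.1, -0.6]
gripper_width: 0.0427
```

Emit:
jog_arm([
  {"dx": 0.001,"dy": 0,"dz": 0,"spin": 0,"grip": 0.49},
  {"dx": 0.002,"dy": 0,"dz": 0,"spin": 0,"grip": 0.49},
  {"dx": 0.002,"dy": 0,"dz": 0,"spin": 0,"grip": 0.49},
  {"dx": 0.002,"dy": 0,"dz": 0,"spin": 0,"grip": 0.49},
])

```text
t: 16.32
ee_pos: [0.4821, -0.1432, 0.0192]
tcp_rot: [0.707, 0.003, 0.707, -0.003]
contact_force: [-0.4, -0.3, 1.5]
gripper_width: 0.0427
```

Emit:
jog_arm([
  {"dx": 0.001,"dy": 0,"dz": 0,"spin": 0,"grip": 0.49},
  {"dx": 0.002,"dy": 0,"dz": 0,"spin": 0,"grip": 0.49},
  {"dx": 0.002,"dy": 0,"dz": 0,"spin": 0,"grip": 0.49},
])

```text
t: 16.57
ee_pos: [0.4821, -0.1434, 0.0186]
tcp_rot: [0.707, 0.003, 0.707, -0.003]
contact_force: [-2.0, 1.4, 4.9]
gripper_width: 0.0429
```

Contact with the mat (Fz about +5 N). Opening, then retreating.

Emit:
jog_arm([
  {"dx": -0.001,"dy": 0,"dz": 0,"spin": 0,"grip": 0.52},
  {"dx": -0.001,"dy": 0,"dz": 0,"spin": 0,"grip": 0.56},
  {"dx": -0.001,"dy": 0,"dz": 0,"spin": 0,"grip": 0.6},
  {"dx": -0.001,"dy": 0,"dz": 0,"spin": 0,"grip": 0.7},
  {"dx": -0.001,"dy": 0,"dz": 0,"spin": 0,"grip": 0.8},
  {"dx": -0.001,"dy": 0,"dz": 0,"spin": 0,"grip": 0.95},
  {"dx": -0.001,"dy": 0,"dz": 0,"spin": 0,"grip": 0.95},
  {"dx": -0.001,"dy": 0,"dz": 0,"spin": 0,"grip": 0.95},
  {"dx": -0.001,"dy": 0,"dz": 0,"spin": 0,"grip": 0.95},
])

```text
t: 17.32
ee_pos: [0.4821, -0.1432, 0.0185]
tcp_rot: [0.707, 0.003, 0.707, -0.003]
contact_force: [-0.3, -0.4, 0.5]
gripper_width: 0.0802
```

Emit:
jog_arm([
  {"dx": -0.02,"dy": 0,"dz": 0,"spin": 0,"grip": 0.95},
  {"dx": -0.05,"dy": 0,"dz": 0,"spin": 0,"grip": 0.95},
  {"dx": -0.1,"dy": 0,"dz": 0,"spin": 0,"grip": 0.95},
  {"dx": -0.16,"dy": 0,"dz": 0,"spin": 0,"grip": 0.95},
  {"dx": -0.22,"dy": 0,"dz": 0,"spin": 0,"grip": 0.95},
  {"dx": -0.28,"dy": 0,"dz": 0,"spin": 0,"grip": 0.95},
  {"dx": -0.34,"dy": 0,"dz": 0,"spin": 0,"grip": 0.95},
  {"dx": -0.38,"dy": 0.05,"dz": 0,"spin": 0,"grip": 0.95},
  {"dx": -0.4,"dy": 0.12,"dz": 0,"spin": 0,"grip": 0.95},
  {"dx": -0.4,"dy": 0.19,"dz": 0,"spin": 0,"grip": 0.95},
  {"dx": -0.4,"dy": 0.26,"dz": 0,"spin": 0,"grip": 0.95},
  {"dx": -0.4,"dy": 0.33,"dz": 0,"spin": 0,"grip": 0.95},
  {"dx": -0.4,"dy": 0.4,"dz": 0,"spin": 0,"grip": 0.95},
  {"dx": -0.4,"dy": 0.47,"dz": 0,"spin": 0,"grip": 0.95},
  {"dx": -0.4,"dy": 0.54,"dz": 0,"spin": 0,"grip": 0.95},
  {"dx": -0.4,"dy": 0.6,"dz": 0,"spin": 0,"grip": 0.95},
  {"dx": -0.4,"dy": 0.6,"dz": 0,"spin": 0,"grip": 0.95},
])

```text
t: 18.73
ee_pos: [0.4832, 0.1648, 0.2198]
tcp_rot: [0.708, 0.001, 0.707, 0.002]
contact_force: [-0.5, -0.1, -0.4]
gripper_width: 0.0826
```

Run:
```python
from h import *
from bench import state,eyes,spotter
s=state();print(s["t"],s["ee_pos"].round(4),s["contact_force"].round(2),s["gripper_width"])
for n in("side","top"):
    p=eyes.capture(n)
    t=spotter.tip_of(p,"cover_centre");print(n,[(a["xy"],round(a["confidence"],2),back(p,a["xy"],.028).round(4)) for a in t[:3]])
    a=p["img"][190:310,200:400] if n=="side" else p["img"][170:290,270:430]
    cv2.imwrite(f"pics/e_{n}.png",cv2.resize(a[:,:,::-1],None,fx=4,fy=4,interpolation=cv2.INTER_CUBIC))
```

```text
18.7333 [0.4832 0.1648 0.2198] [-0.47 -0.08 -0.44] 0.08255330850115397
side [([289.8, 252.3], 0.71, array([[ 0.4804, -0.1353,  0.028 ]])), ([300.9, 212.8], 0.63, array([[0.5212, 0.0328, 0.028 ]]))]
top [([368.4, 230.8], 0.74, array([[ 0.4773, -0.1395,  0.028 ]])), ([283.7, 209.5], 0.69, array([[0.5257, 0.0429, 0.028 ]]))]
```

View pics/e_side.png

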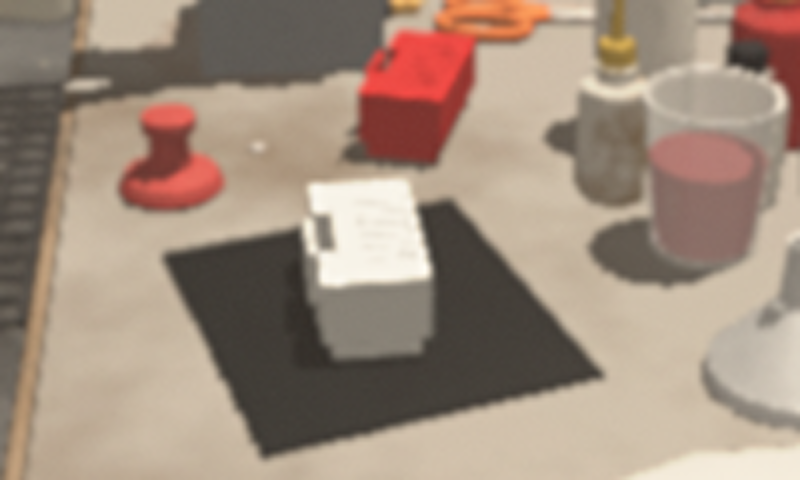

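View pics/e_top.png

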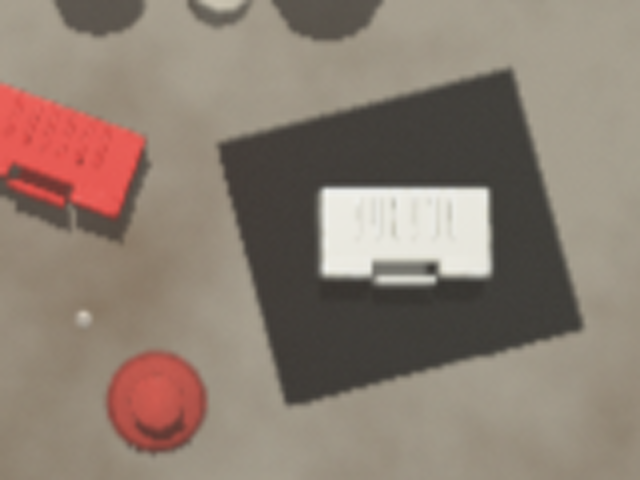

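Cover lies upright, level and central on the mat with the tab out; the gripper is clear. Handing in.

Run:
```python
from bench import order,state
s=state();print(s["joint_vel"].round(4));print(order.hand_in())
```

```text
[ 0.0134 -0.0009  0.0127  0.0055  0.0007 -0.0048 -0.0031]
the job is handed in; nothing more can be done
None
```

The white cover is off the filter box and lying right way up on the mat, let go; I handed the job in at about 19 s on the robot's clock. No verdict is reported.

- **Releasing the tab:** I pressed it in small steps with a light tug after each. It was still caught at about 2.2 mm and 3 mm, with tugs of roughly 5 N and 4 N. It came free at about 4.2 mm, and the lift then read only about the cover's own weight.
- **Placing:** I carried the cover level to the mat, set it down with about 5 N, opened the fingers and backed off.
- **Last checks:** Both pictures show the cover level near the middle of the mat with the tab sprung back. The two cameras put its centre within about 10 mm of the mat's middle. The red look-alike, cast knob and cup look untouched. The white bottle I judged only from an earlier picture, taken with the cover held above the mat, in which it had not moved.
- **Small disagreements:** The two cameras differ by about 4 mm on the cover's position. When I read the state just before handing in, the arm was still settling slightly (joint speeds up to about 0.013 rad/s), well clear of everything.

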